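# Draw out the power pack with the hooked rod

## Task

Take the hooked rod from its cork mat, reach it in under the ledge of the control box, feel for the power pack's draw eye that is out of sight there, hook it from below and draw the pack gently out as far as its stop, so that its fuses can be got at. Work the pack with the rod only, not with the gripper, and never force anything. Then unhook and lay the rod back down on the mat, upright on its handle as it lay, leaving the pack out and the other things on the desk alone.

Things in the scene. Friction and masses are not known exactly. Their poses are not given: they have to be found in the camera images.
- control_box: Fixed grey steel box with a sloped panel of toggle switches, 250 mm wide (y), 240 mm deep (x), 182 mm high. Origin: on the desk below the middle of its ledge's front edge; x points level into the box (yaw 0: away from the robot), y left, z up. The panel slopes up from 97 mm above the desk at the edge to 182 mm at x = 140 mm. Under the ledge is an open bay 238 mm wide, 75 mm high.
- ledge_edge (a point): Middle of the ledge's front lower edge, 75 mm above the desk; axes as the box. In the bay behind it, square to the box, stands the power pack with its draw eye. The eye's place is not measured: at the start its middle lies 40 to 60 mm behind this edge (x) and anywhere up to 40 mm left or right of it (y). It must be found by feel. The bay's side walls begin 20 mm behind the edge.
- power_pack (a joint): How far the pack is drawn out, m: 0 fully in (start), 0.095 out at its stop; hard stops at both ends. It slides only along the box's x, out = -x, drags with about 6 N and 2 N more per 0.1 m/s, and stays where left. Its eye is a round ring lying flat, middle 48 mm above the desk, 6 mm steel bar (45 to 51 mm up), hole 16 mm, 29 mm over all, open below; front of the pack 16 mm behind its middle.
- rod_handle (a point): Middle of the handle of the loose hooked rod (130 g). Handle: black bar 100 mm long (x), 24 wide (y), 40 high (z), this point half-way up, standing on its flat underside. x points to the hook, z up. A steel rod 6 mm thick leaves its front end, axis 11 mm below this point, runs to 135 mm ahead of this point and there turns straight up, 6 mm thick, to 10 mm above this point.
- rod_tip (a point): Top of the upturned end of the hooked rod, on its axis: 135 mm ahead (x) of the handle's middle and 10 mm above it; same axes.
- hook_rod: The whole hooked rod; origin in the middle of the handle's underside, 20 mm below the handle's middle; same axes.
- mat: Fixed cork mat on the desk, 240 mm (x) by 90 mm (y), 4 mm thick, beside the box on its left or right; origin at the middle of its underside. At the start the rod lies on it, hook end towards the mat's +x.
- microphone: Blue microphone on a round foot, loose, foot 90 mm across, 146 mm high; origin at the middle of the underside. Bystander.
- aerial_plug: Brass aerial plug standing on end, loose, 22 mm across, 46 mm high; origin at the middle of the underside. Bystander.
- morse_key: Morse key on a wooden base 62 by 110 mm, 46 mm high, loose; origin at the middle of the underside. Bystander.

How it is judged (in metres and radians):
On the way, in this order (a step that is already met when the one before it is completed fails the run):
1. the rod is taken up off its mat (z of rod_handle in the frame of mat above 0.04 m), for 0.1 s.
2. the pack is drawn out to within 5 mm of its stop (value of joint power_pack above 0.09 m), for 0.2 s.
At the end, for the whole second after the job is handed in: The power pack is out at its stop (within 5 mm); the hooked rod lies still and let go on its cork mat, on its handle's flat underside (upright within 9 degrees), the middle of the handle over the mat; microphone, plug and key are where they were (within 10 mm) (value of joint power_pack above 0.09 m and x of rod_handle in the frame of mat between -0.12 and 0.12 m and y of rod_handle in the frame of mat between -0.045 and 0.045 m and z of rod_handle in the frame of mat below 0.028 m and angle between rod_handle's own z axis and vertical below 0.15 rad and linear speed of hook_rod below 0.02 m/s and distance of each of microphone, aerial_plug, morse_key from where it was at the start of the episode below 0.01 m); the robot touches nothing.
It fails at once if the gripper or arm touches the power pack (contact force between any of the fingers, the arm and power_pack above 0.5 N).
It fails at once if the rod bears on the power pack with more than 22 N (contact force between hook_rod and power_pack above 22 N).
It fails at once if the rod or the gripper bears on the control box with more than 22 N (contact force between any of hook_rod, the fingers, the arm and control_box above 22 N).
It fails at once if the microphone, aerial plug or morse key is pushed more than 10 mm (distance of any of microphone, aerial_plug, morse_key from where it was at the start of the episode above 0.01 m).
It fails at once if the rod is dropped (let go, it moves faster than 0.4 m/s) (contact force between the fingers and hook_rod below 0.3 N and linear speed of hook_rod above 0.4 m/s).
It also fails if it takes over 72 s, if anything falls off the work surface, if the arm or the gripper's body presses on something with over 40 N, if the wrist force passes 120 N, or if a joint passes its speed limit or range.

## Robot

A 6-joint arm with a two-finger parallel gripper is mounted at the origin on the work surface. World frame = base frame: x ahead of the robot, y to its left, z up, the work surface at z = 0. Lengths are in mm, angles in rad, forces in N, time in s.
With the tool pointing down it reaches from about 300 to 775 mm from the base axis. Payload 14.6 kg.
Tool frame: the origin (TCP) lies between the finger pads; the fingertips stand 17 mm ahead of it and the grasp point (between the pads) lies 2 mm behind it (manip.tip_reach is the distance from the TCP to the fingertips, in mm); z points along the fingers, y is the line along which they close (so a half turn about z gives the same grasp; the last joint's range is limited). The gripper opens to 94 mm and grips with 3 to 60 N. Pads are 16 mm wide; open, the fingers measure 119 mm over their backs; the gripper's body (75 mm by 177 mm) begins 78 mm behind the grasp point.
Start: joints at [-1.335, 0.3, 1.521, -0, 1.321, -0.067], TCP at [164, -524.97, 222.446] pointing down, gripper open.
Joint ranges: [-3.03, 3.03], [-0.79, 2.21], [0.23, 2.52], [-1.04, 4.18], [0, 3.07], [-2.55, 2.55]. Speed limits (rad/s): [2.22, 2.22, 2.57, 3.14, 3.14, 3.14].

## Interface

Orientations are given as [roll, pitch, yaw] about the fixed x, y, z axes, in that order (R = Rz(yaw) Ry(pitch) Rx(roll)).
In Python, from cell import manip, viewer gives the robot as it stands.
- The arm moves only by the tool apply_moves, never from a script. Its argument "moves" is a list of rows, each a list of 3 entries, a list of its own where there are three numbers: the shift along the tool's x, y, z each as a share of 0.25 m, from -1 to 1, then the turn, a rotation vector about the tool's x, y, z each as a share of pi rad, from -1 to 1, then the closure, from 0 (fully open) to 1 (shut). In form: [[[dx, dy, dz], [wx, wy, wz], grip], ...]. A call has 1 to 12 rows; each row is the pose to reach, as a shift and turn from the pose commanded when the call began, along the tool's axes at that moment, turning the shorter way round; what a row does not reach only later rows make up. A row lasts 1/12 s, in which the tool goes at most 41.7 mm and 7.16 degrees, less where a joint would pass 70% of its speed; a pose out of reach is approached as far as the arm can. A call with a number of a shift or a turn outside -1 to 1 is refused whole. A call with a gripper value outside its range is refused whole. The fingers move at their own pace and stop on an object; "squeeze" is the grip in N (left out, the last holds). Time passes only in rows, so rows that repeat a pose let the fingers close. It gives the time, the measured TCP pose, the force, the opening and the grip force at its end, in the units of the state.
- manip.read_state(): the state, without advancing time (a new reading comes with each control period).
- viewer.camera(name): name is "scene" or "top"; returns the picture (400x640x3 uint8, blue, green, red); there is no depth.
- viewer.camera_info(name): a dict with "camera_matrix" (3x3 intrinsics, pixels), "R" (3x3) and "t" (3): a world point X has camera coordinates R X + t. Camera axes: x right, y down, z forward; pixel columns grow to the right and rows downward; lengths in mm; the calibration is good to about 2 mm. A picture is of the moment at which its call begins. camera_info takes no time and is no camera call.
- manip.sign_off(): hands the job in; it is judged then, once.
The state is a dict: "clock": time; "joints": joint angles; "qd": joint speeds; "effort": joint torques, N m; "eef_pos": TCP position; "eef_rot": TCP orientation; "wrist_force": force on the tool from outside, world axes, zero at the start; "moment": the same for the moment, N m; "finger_gap": finger opening in mm; "finger_force": force on a finger pad.
Only numpy, scipy, OpenCV 4.12 (cv2) and the standard library are available. Lean on these libraries where they do the work, as an engineer would, in place of code of your own. Each camera call takes 0.05 s, during which the arm holds its last target. There are 200 camera calls.

## Working session

There is one attempt and no reset: what is moved stays moved. The work goes in short steps, Python scripts to look and compute and a tool call to move; the robot and the scene stay as the last step left them, time stands still between calls to the robot, and variables do not carry over. Pictures are saved under pics/ and viewed, at most 10 in all, crops included, and the job is handed in when it is done.

Besides the shell and the picture viewer there is one more tool, called by a JSON object that holds its "op" and its "data". apply_moves: Moves the arm, as the interface text tells. Shift numbers are shares of 0.25 m and turn numbers shares of pi rad, none past 1 either way. Its arguments: {"type":"object","properties":{"moves":{"type":"array"},"squeeze":{"type":"number"}},"required":["moves"]}

```bash
mkdir -p pics; ls; python3 - <<'E'
from cell import manip, viewer
import cv2
print(manip.read_state())
for n in("scene","top"):
    cv2.imwrite(f"pics/{n}0.png",viewer.camera(n)); print(viewer.camera_info(n))
E
```

```text
pics
{'clock': 0.0, 'joints': array([-1.33458641e+00,  3.00451038e-01,  1.52157481e+00,  3.56311206e-05,
        1.32069960e+00, -6.66089013e-02]), 'qd': array([ 6.18034983e-04, -2.24794075e-05, -7.65505786e-04, -3.04232651e-04,
       -1.08903945e-03, -1.06361395e-03]), 'effort': array([-5.28860164e-04, -5.31805301e+01, -3.52739847e+01,  7.08260620e-02,
        2.43462611e-02, -1.16759529e-04]), 'eef_pos': array([ 163.9611139 , -524.74039262,  221.8999799 ]), 'eef_rot': array([-3.14046467e+00, -1.09834167e-04,  3.02809916e-01]), 'wrist_force': array([-0.44241479,  0.50445719, -0.84496649]), 'moment': array([ 0.01132925, -0.04169135, -0.02777216]), 'finger_force': 0.0, 'finger_gap': 94.15496096074399}
{'camera_matrix': array([[420.78551569,   0.        , 324.78883607],
       [  0.        , 420.78551569, 198.70887447],
       [  0.        ,   0.        ,   1.        ]]), 'R': array([[-0.38034287,  0.92473342, -0.0144012 ],
       [ 0.68808384,  0.27253571, -0.67250644],
       [-0.61796434, -0.26569226, -0.73995114]]), 't': array([ 231.02448959, -343.42919626, 1514.21959364])}
{'camera_matrix': array([[396.60962028,   0.        , 319.21332544],
       [  0.        , 396.60962028, 188.0350009 ],
       [  0.        ,   0.        ,   1.        ]]), 'R': array([[ 0.02399034, -0.99970672,  0.00330755],
       [-0.99669497, -0.02417466, -0.07755462],
       [ 0.07761183, -0.00143606, -0.99698262]]), 't': array([  -4.04712435,  594.43442843, 1060.08810662])}
```

View pics/scene0.png

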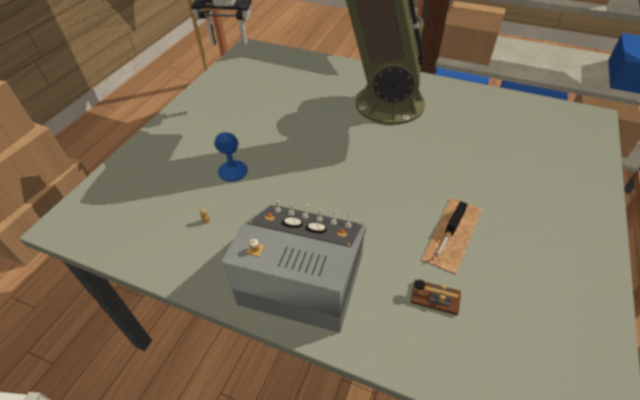

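View pics/top0.png

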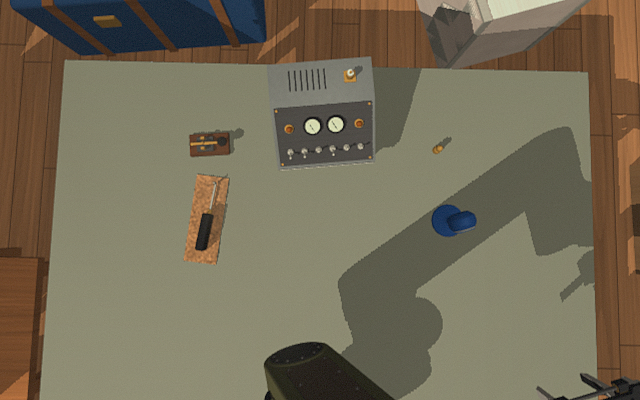

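The scene shows the mat with the rod on the robot's left, at about (205,220) in the top view. The box front edge is at about row 168, columns 279–374, with the mic and plug on the right. I'll enlarge these areas.

```bash
python3 - <<'E'
import cv2,numpy as np
im=cv2.imread("pics/top0.png")
a=cv2.resize(im[168:268,178:238],None,fx=5,fy=5,interpolation=cv2.INTER_CUBIC)
b=cv2.resize(im[90:175,262:387],None,fx=4,fy=4,interpolation=cv2.INTER_CUBIC)
c=np.zeros((500,800,3),np.uint8);c[:500,:300]=a;c[:340,300:]=b
cv2.imwrite("pics/c1.png",c)
E
```

```text
(no output)
```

View pics/c1.png

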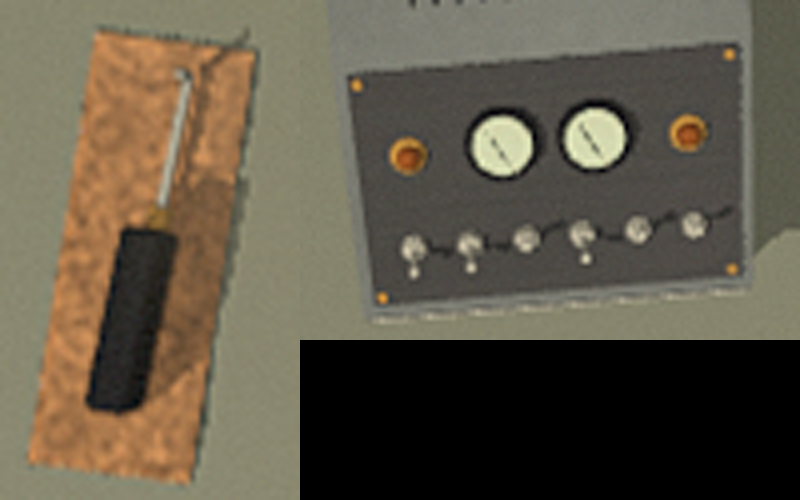

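The crop shows the mat corners, the handle from (122,228) to (115,408), and the hook tip at (183,75). The box's front lip runs from (369,318) to (748,288). I'll turn these into world positions.

```bash
cat > h.py <<'E'
import numpy as np
from cell import manip, viewer
def ray(n,u,v,z):
    c=viewer.camera_info(n);K,R,t=map(np.array,(c["camera_matrix"],c["R"],c["t"]))
    o=-R.T@t;d=R.T@np.linalg.inv(K)@np.array([u,v,1.]);return o+d*(z-o[2])/d[2]
def A(u,v,z): return ray("top",178+u/5-.4,168+v/5-.4,z)   # left crop
def B(u,v,z): return ray("top",262+(u-300)/4-.4,90+v/4-.4,z)
E
python3 - <<'E'
from h import *
np.set_printoptions(precision=1,suppress=True)
m=[A(*p,4) for p in((97,30),(255,50),(190,482),(30,462))]
print("mat",*m,sum(m)/4, [np.linalg.norm(m[i]-m[i-1]) for i in range(4)],
 np.arctan2(*((m[0]+m[1]-m[2]-m[3])[[1,0]])))
tip=A(183,73,34);f=(A(122,228,44)+A(178,235,44))/2;r=(A(88,402,44)+A(140,410,44))/2
print("tip",tip,"hf",f,"hr",r,np.linalg.norm(f-r),"yaw",np.arctan2(*((f-r)[[1,0]])),np.arctan2(*((tip-r)[[1,0]])), np.linalg.norm(tip-(f+r)/2))
a,b=B(369,312,97),B(749,282,97);a2,b2=B(370,322,75),B(749,291,75)
print("edge",a,b,(a+b)/2,np.linalg.norm(a-b),np.arctan2(*((a-b)[[0,1]]))*-1,"low",a2,b2,(a2+b2)/2)
c,d=ray("top",266.5,66,182),ray("top",371.5,57,182)
print("back",c,d,(c+d)/2,np.linalg.norm(c-d),-np.arctan2(*((c-d)[[0,1]])),np.linalg.norm(((c+d)/2-(a+b)/2)[:2]))
E
```

```text
mat [627.9 351.4   4. ] [618.9 263.1   4. ] [380.5 288.7   4. ] [389.3 376.7   4. ] [504.1 320.    4. ] [np.float64(239.9383755123478), np.float64(88.82393111331314), np.float64(239.68018232929964), np.float64(88.41802095620197)] -0.10627902214701977
tip [602.4 294.6  34. ] hf [516.5 305.7  44. ] hr [424.  320.5  44. ] 93.64885085197723 yaw -0.15867856612819017 -0.1443233974499708 133.86960717522072
edge [638.4 114.7  97. ] [ 663.7 -127.7   97. ] [651.1  -6.5  97. ] 243.68364533393012 0.10383310794324196 low [634.7 116.1  75. ] [ 661.1 -130.8   75. ] [647.9  -7.4  75. ]
back [870.8 143.2 182. ] [ 899.3 -107.   182. ] [885.   18.1 182. ] 251.7949608647367 0.11326205156588645 235.28218083890692
```

{"op": "apply_moves", "data": {"moves": [[[0.79,-1,0],[0,0,0.144],0],[[0.79,-1,0],[0,0,0.144],0],[[0.79,-1,0],[0,0,0.144],0],[[0.79,-1,0],[0,0,0.144],0],[[0.79,-1,0],[0,0,0.144],0],[[0.79,-1,0],[0,0,0.144],0],[[0.79,-1,0],[0,0,0.144],0],[[0.79,-1,0],[0,0,0.144],0]]}}

```text
clock: 0.77
eef_pos: [278.2, -224.7, 222.3]
eef_rot: [-3.141, -0.0, -0.149]
wrist_force: [-0.1, -1.0, 0.4]
finger_gap: 94.0
finger_force: 0.0
```

{"op": "apply_moves", "data": {"moves": [[[0.166,-0.753,0],[0,0,0],0],[[0.166,-0.753,0],[0,0,0],0],[[0.166,-0.753,0],[0,0,0],0],[[0.166,-0.753,0],[0,0,0],0],[[0.166,-0.753,0],[0,0,0],0]]}}

```text
clock: 1.18
eef_pos: [347.4, -44.5, 222.5]
eef_rot: [-3.141, -0.0, -0.148]
wrist_force: [-0.7, -0.4, 0.2]
finger_gap: 93.8
finger_force: 0.0
```

{"op": "apply_moves", "data": {"moves": [[[0.33,-1,0.2],[0,0,0],0],[[0.33,-1,0.2],[0,0,0],0],[[0.33,-1,0.2],[0,0,0],0],[[0.33,-1,0.2],[0,0,0],0],[[0.33,-1,0.2],[0,0,0],0],[[0.33,-1,0.2],[0,0,0],0],[[0.33,-1,0.2],[0,0,0],0]]}}

```text
clock: 1.77
eef_pos: [466.5, 191.0, 170.9]
eef_rot: [3.141, 0.001, -0.147]
wrist_force: [0.6, 0.1, -0.5]
finger_gap: 94.1
finger_force: 0.0
```

{"op": "apply_moves", "data": {"moves": [[[0,-0.489,0.2],[0,0,0],0],[[0,-0.489,0.2],[0,0,0],0],[[0,-0.489,0.2],[0,0,0],0],[[0,-0.489,0.2],[0,0,0],0],[[0,-0.489,0.35],[0,0,0],0.2],[[0,-0.489,0.45],[0,0,0],0.3],[[0,-0.489,0.52],[0,0,0],0.3],[[0,-0.489,0.56],[0,0,0],0.3],[[0,-0.489,0.575],[0,0,0],0.3],[[0,-0.489,0.575],[0,0,0],0.3]]}}

```text
clock: 2.6
eef_pos: [484.1, 308.1, 28.5]
eef_rot: [3.141, 0.0, -0.15]
wrist_force: [-0.7, -0.2, -0.4]
finger_gap: 65.9
finger_force: 0.0
```

```bash
python3 - <<'E'
from h import *
import cv2
s=manip.read_state();print(s["eef_pos"],s["finger_gap"])
a=viewer.camera("top")[140:290,140:300];b=viewer.camera("scene")[180:300,380:520]
cv2.imwrite("pics/g1.png",np.hstack([cv2.resize(a,(427,400),interpolation=2),cv2.resize(b,(373,400),interpolation=2)]))
E
```

```text
[484.11668873 308.07505618  28.54646624] 65.89659806953972
```

View pics/g1.png

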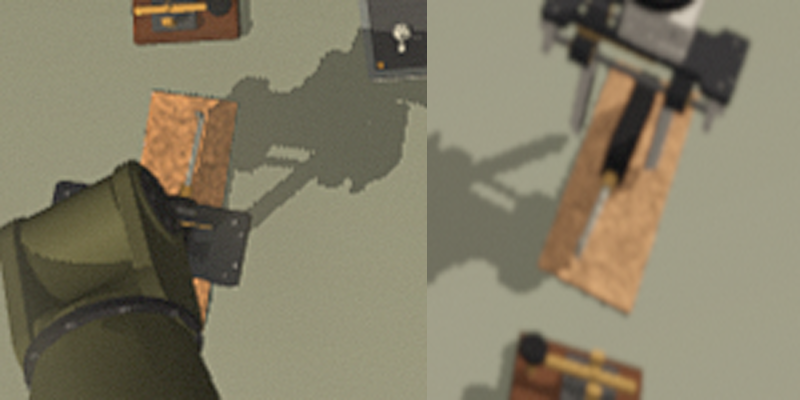

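The fingers straddle the handle. I'll shift about 4 mm left to centre on it and then close.

{"op": "apply_moves", "data": {"moves": [[[0,-0.016,0.008],[0,0,0],0.3],[[0,-0.016,0.008],[0,0,0],0.3],[[0,-0.016,0.008],[0,0,0],0.7],[[0,-0.016,0.008],[0,0,0],0.8],[[0,-0.016,0.008],[0,0,0],0.9],[[0,-0.016,0.008],[0,0,0],1],[[0,-0.016,0.008],[0,0,0],1],[[0,-0.016,0.008],[0,0,0],1],[[0,-0.016,0.008],[0,0,0],1],[[0,-0.016,0.008],[0,0,0],1]], "squeeze": 30}}

```text
clock: 3.53
eef_pos: [484.8, 312.3, 26.8]
eef_rot: [-3.141, -0.0, -0.15]
wrist_force: [-0.2, 0.7, 0.3]
finger_gap: 24.1
finger_force: 29.7
```

{"op": "apply_moves", "data": {"moves": [[[0,0,-0.04],[0,0,0],1],[[0,0,-0.1],[0,0,0],1],[[0,0,-0.2],[0,0,0],1],[[0,0,-0.28],[0,0,0],1],[[0,0,-0.28],[0,0,0],1],[[0.02,0.1,-0.28],[0,0,-0.02],1],[[0.05,0.25,-0.28],[0,0,-0.04],1],[[0.07,0.4,-0.28],[0,0,-0.06],1],[[0.1,0.55,-0.28],[0,0,-0.082],1],[[0.102,0.562,-0.28],[0,0,-0.082],1],[[0.102,0.562,-0.28],[0,0,-0.082],1]]}}

```text
clock: 4.45
eef_pos: [488.9, 167.8, 96.6]
eef_rot: [3.141, 0.001, 0.105]
wrist_force: [-0.0, -0.6, -2.0]
finger_gap: 23.8
finger_force: 29.7
```

```bash
cat >> h.py <<'E'
O=np.array([648.,-7.]);YAW=.107
def box(p,o=None,yaw=None):
    c,s=np.cos(YAW),np.sin(YAW);return np.array([[c,s],[-s,c]])@(np.array(p)[:2]-O)
def go(bx,by,tz,L=120,yaw=YAW):
    """shares to bring the rod tip to box (bx,by) and height tz"""
    s=manip.read_state();c,sn=np.cos(YAW),np.sin(YAW)
    T=O+np.array([[c,-sn],[sn,c]])@np.array([bx-L,by]);d=T-s["eef_pos"][:2];y=s["eef_rot"][2]
    print("pos",s["eef_pos"].round(1),"yaw",y.round(3),"share",np.round([(d[0]*np.cos(y)+d[1]*np.sin(y))/250,(d[0]*np.sin(y)-d[1]*np.cos(y))/250,(s["eef_pos"][2]+7.2-tz)/250],4),"wz",round(-(yaw-y)/np.pi,4),"F",s["wrist_force"].round(1),"M",s["moment"].round(2),s["finger_gap"].round(2))
    print("tip box now",(box(s["eef_pos"])+[L,0]).round(1))
E
python3 -c "
from h import *
go(-30,50,48)"
```

```text
Traceback (most recent call last):
  File "h.py", line 15, in go
    print("pos",s["eef_pos"].round(1),"yaw",y.round(3),"share",np.round([(d[0]*np.cos(y)+d[1]*np.sin(y))/250,(d[0]*np.sin(y)-d[1]*np.cos(y))/250,(s["eef_pos"][2]+7.2-tz)/250],4),"wz",round(-(yaw-y)/np.pi,4),"F",s["wrist_force"].round(1),"M",s["moment"].round(2),s["finger_gap"].round(2))
                                                                                                                                                                                                                                                                      ^^^^^^^^^^^^^^^^^^^^^
AttributeError: 'float' object has no attribute 'round'
```

```bash
sed -i 's/s\["finger_gap"\].round(2)/round(s["finger_gap"],2)/' h.py
python3 -c "
from h import *
go(-30,50,48)"
```

```text
pos [488.9 167.8  96.6] yaw 0.105 share [-0.0409  0.5632  0.223 ] wz -0.0007 F [-0.  -0.6 -2. ] M [ 0.05 -0.02  0.02] 23.79
tip box now [-19.5 190.8]
```

{"op": "apply_moves", "data": {"moves": [[[-0.041,0.15,0],[0,0,0],1],[[-0.041,0.3,0],[0,0,0],1],[[-0.041,0.45,0.05],[0,0,0],1],[[-0.041,0.563,0.12],[0,0,0],1],[[-0.041,0.563,0.19],[0,0,0],1],[[-0.041,0.563,0.223],[0,0,0],1],[[-0.041,0.563,0.223],[0,0,0],1],[[-0.041,0.563,0.223],[0,0,0],1]]}}

```text
clock: 5.12
eef_pos: [494.0, 29.7, 41.0]
eef_rot: [-3.141, 0.001, 0.109]
wrist_force: [0.7, 0.0, -0.9]
finger_gap: 23.9
finger_force: 29.7
```

```bash
python3 - <<'E'
from h import *
import cv2
go(-30,62,52)
im=viewer.camera("top");cv2.imwrite("pics/top2.png",im)
cv2.imwrite("pics/c2.png",cv2.resize(im[130:230,260:392],None,fx=6,fy=6,interpolation=cv2.INTER_CUBIC))
E
```

```text
pos [494.   29.7  41. ] yaw 0.109 share [-0.0032 -0.0363 -0.0151] wz 0.0007 F [ 0.7  0.  -0.9] M [ 0.06 -0.01  0.05] 23.88
tip box now [-29.2  52.9]
```

View pics/c2.png

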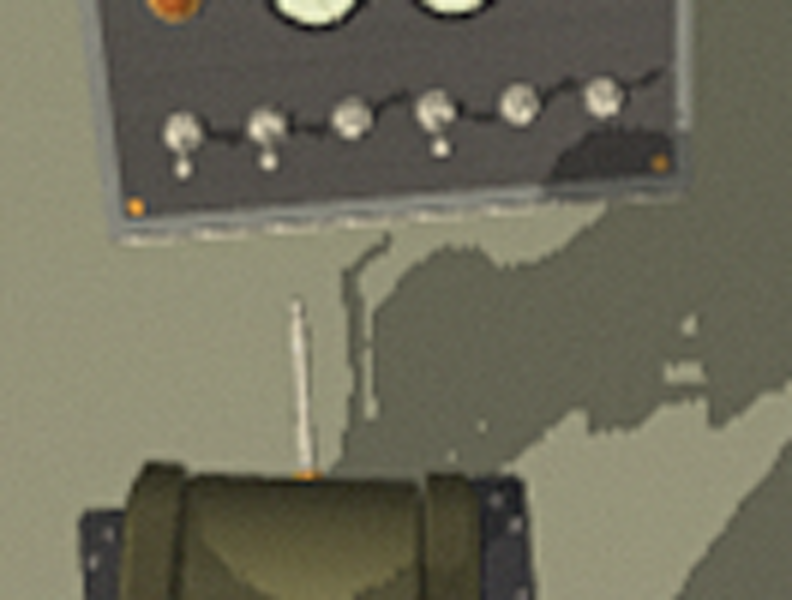

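The tip is at crop (295,303), and the ledge's lower lip runs from (118,240) to (690,192). I'll measure both in the same picture.

```bash
python3 - <<'E'
from h import *
C=lambda u,v,z: ray("top",260+u/6-.42,130+v/6-.42,z)
tip=C(295,302,48);a,b=C(118,242,75),C(690,194,75);a9,b9=C(115,235,97),C(690,188,97)
for n,p in dict(tip=tip,a=a,b=b,m=(a+b)/2,m9=(a9+b9)/2).items(): print(n,p.round(1),box(p).round(1))
print(np.linalg.norm(a-b),np.arctan2(b[0]-a[0],a[1]-b[1]),np.linalg.norm(a9-b9))
E
```

```text
tip [613.5  38.8  48. ] [-29.4  49.2]
a [635.2 115.7  75. ] [  0.4 123.4]
b [ 662.3 -132.7   75. ] [   0.8 -126.5]
m [648.7  -8.5  75. ] [ 0.6 -1.6]
m9 [648.6  -7.4  97. ] [ 0.5 -0.4]
249.89267571153317 0.10875261157136272 245.8326810223613
```

{"op": "apply_moves", "data": {"moves": [[[0,-0.052,-0.024],[0,0,0],1],[[0.04,-0.052,-0.024],[0,0,0],1],[[0.1,-0.052,-0.024],[0,0,0],1],[[0.16,-0.052,-0.024],[0,0,0],1],[[0.2,-0.052,-0.024],[0,0,0],1],[[0.23,-0.052,-0.024],[0,0,0],1],[[0.25,-0.052,-0.024],[0,0,0],1],[[0.27,-0.052,-0.024],[0,0,0],1],[[0.285,-0.052,-0.024],[0,0,0],1],[[0.295,-0.052,-0.024],[0,0,0],1],[[0.302,-0.052,-0.024],[0,0,0],1],[[0.309,-0.052,-0.024],[0,0,0],1]]}}

```text
clock: 6.17
eef_pos: [569.4, 49.8, 47.0]
eef_rot: [-3.142, 0.0, 0.108]
wrist_force: [0.1, 0.2, -1.0]
finger_gap: 24.0
finger_force: 29.7
```

```bash
python3 -c "
from h import *
go(48,66,54)"
```

```text
pos [569.4  49.8  47. ] yaw 0.108 share [ 0.0005 -0.0047  0.0006] wz 0.0003 F [ 0.1  0.2 -1. ] M [ 0.05 -0.01  0.  ] 23.99
tip box now [47.9 64.8]
```

{"op": "apply_moves", "data": {"moves": [[[0,0.004,0],[0,0,0],1],[[0,0.008,0],[0,0,0],1],[[0,0.012,0],[0,0,0],1],[[0,0.016,0],[0,0,0],1],[[0,0.02,0],[0,0,0],1],[[0,0.024,0],[0,0,0],1],[[0,0.028,0],[0,0,0],1],[[0,0.032,0],[0,0,0],1],[[0,0.036,0],[0,0,0],1],[[0,0.04,0],[0,0,0],1],[[0,0.04,0],[0,0,0],1]]}}

```text
clock: 7.08
eef_pos: [570.5, 39.6, 47.0]
eef_rot: [-3.142, -0.0, 0.108]
wrist_force: [0.6, 0.8, -1.0]
finger_gap: 23.9
finger_force: 29.7
```

```bash
python3 -c "
from h import *
go(48,66,54)"
```

```text
pos [570.5  39.6  47. ] yaw 0.108 share [ 0.0005 -0.0454  0.0006] wz 0.0003 F [ 0.6  0.8 -1. ] M [-0.03  0.03  0.02] 23.94
tip box now [47.9 54.7]
```

{"op": "apply_moves", "data": {"moves": [[[0,0.004,0],[0,0,0],1],[[0,0.008,0],[0,0,0],1],[[0,0.012,0],[0,0,0],1],[[0,0.016,0],[0,0,0],1],[[0,0.02,0],[0,0,0],1],[[0,0.024,0],[0,0,0],1],[[0,0.028,0],[0,0,0],1],[[0,0.032,0],[0,0,0],1],[[0,0.036,0],[0,0,0],1],[[0,0.04,0],[0,0,0],1],[[0,0.04,0],[0,0,0],1]]}}

```text
clock: 8.0
eef_pos: [571.5, 29.7, 47.0]
eef_rot: [-3.142, -0.0, 0.108]
wrist_force: [0.3, -0.9, -1.9]
finger_gap: 24.1
finger_force: 29.7
```

```bash
python3 -c "
from h import *
go(48,66,54)"
```

```text
pos [571.5  29.7  47. ] yaw 0.108 share [ 0.0005 -0.0855  0.0006] wz 0.0003 F [ 0.3 -0.9 -1.9] M [ 0.02 -0.01 -0.04] 24.08
tip box now [47.9 44.6]
```

{"op": "apply_moves", "data": {"moves": [[[0,0.004,0],[0,0,0],1],[[0,0.008,0],[0,0,0],1],[[0,0.012,0],[0,0,0],1],[[0,0.016,0],[0,0,0],1],[[0,0.02,0],[0,0,0],1],[[0,0.024,0],[0,0,0],1],[[0,0.028,0],[0,0,0],1],[[0,0.032,0],[0,0,0],1],[[0,0.036,0],[0,0,0],1],[[0,0.04,0],[0,0,0],1],[[0,0.04,0],[0,0,0],1]]}}

```text
clock: 8.92
eef_pos: [572.6, 19.8, 47.0]
eef_rot: [3.142, -0.0, 0.108]
wrist_force: [0.7, -0.8, -1.1]
finger_gap: 23.8
finger_force: 29.7
```

```bash
python3 -c "
from h import *
go(48,66,54)"
```

```text
pos [572.6  19.8  47. ] yaw 0.108 share [ 0.0004 -0.1254  0.0007] wz 0.0003 F [ 0.7 -0.8 -1.1] M [ 0.01 -0.01 -0.09] 23.84
tip box now [47.9 34.6]
```

{"op": "apply_moves", "data": {"moves": [[[0,0.004,0],[0,0,0],1],[[0,0.008,0],[0,0,0],1],[[0,0.012,0],[0,0,0],1],[[0,0.016,0],[0,0,0],1],[[0,0.02,0],[0,0,0],1],[[0,0.024,0],[0,0,0],1],[[0,0.028,0],[0,0,0],1],[[0,0.032,0],[0,0,0],1],[[0,0.036,0],[0,0,0],1],[[0,0.04,0],[0,0,0],1],[[0,0.04,0],[0,0,0],1]]}}

```text
clock: 9.83
eef_pos: [573.7, 9.8, 47.0]
eef_rot: [3.142, -0.0, 0.108]
wrist_force: [-0.0, 0.1, -1.1]
finger_gap: 23.9
finger_force: 29.7
```

```bash
python3 -c "
from h import *
go(48,66,54)"
```

```text
pos [573.7   9.8  47. ] yaw 0.108 share [ 0.0004 -0.1655  0.0006] wz 0.0003 F [-0.   0.1 -1.1] M [ 0.02  0.02 -0.  ] 23.94
tip box now [47.9 24.6]
```

{"op": "apply_moves", "data": {"moves": [[[0,0.004,0],[0,0,0],1],[[0,0.008,0],[0,0,0],1],[[0,0.012,0],[0,0,0],1],[[0,0.016,0],[0,0,0],1],[[0,0.02,0],[0,0,0],1],[[0,0.024,0],[0,0,0],1],[[0,0.028,0],[0,0,0],1],[[0,0.032,0],[0,0,0],1],[[0,0.036,0],[0,0,0],1],[[0,0.04,0],[0,0,0],1],[[0,0.04,0],[0,0,0],1]]}}

```text
clock: 10.75
eef_pos: [574.8, -0.1, 46.9]
eef_rot: [-3.142, 0.0, 0.108]
wrist_force: [-0.5, 0.2, -1.3]
finger_gap: 23.7
finger_force: 29.7
```

```bash
python3 -c "
from h import *
go(48,66,54)"
```

```text
pos [ 5.748e+02 -1.000e-01  4.690e+01] yaw 0.108 share [ 0.0005 -0.2054  0.0005] wz 0.0003 F [-0.5  0.2 -1.3] M [ 0.03 -0.01 -0.01] 23.69
tip box now [47.9 14.6]
```

{"op": "apply_moves", "data": {"moves": [[[0,0.004,0],[0,0,0],1],[[0,0.008,0],[0,0,0],1],[[0,0.012,0],[0,0,0],1],[[0,0.016,0],[0,0,0],1],[[0,0.02,0],[0,0,0],1],[[0,0.024,0],[0,0,0],1],[[0,0.028,0],[0,0,0],1],[[0,0.032,0],[0,0,0],1],[[0,0.036,0],[0,0,0],1],[[0,0.04,0],[0,0,0],1],[[0,0.04,0],[0,0,0],1]]}}

```text
clock: 11.67
eef_pos: [575.8, -10.0, 46.9]
eef_rot: [-3.141, 0.0, 0.108]
wrist_force: [0.2, 1.4, -1.2]
finger_gap: 23.5
finger_force: 29.6
```

```bash
python3 -c "
from h import *
go(48,66,54)"
```

```text
pos [575.8 -10.   46.9] yaw 0.108 share [ 0.0007 -0.245   0.0004] wz 0.0003 F [ 0.2  1.4 -1.2] M [ 0.18 -0.    0.13] 23.47
tip box now [47.9  4.8]
```

{"op": "apply_moves", "data": {"moves": [[[0,0.004,0],[0,0,0],1],[[0,0.008,0],[0,0,0],1],[[0,0.012,0],[0,0,0],1],[[0,0.012,0],[0,0,0],1]]}}

```text
clock: 12.0
eef_pos: [576.2, -12.7, 46.9]
eef_rot: [-3.141, 0.0, 0.108]
wrist_force: [-0.0, 4.5, -0.8]
finger_gap: 23.6
finger_force: 30.0
```

```bash
python3 -c "
from h import *
go(48,66,54)"
```

```text
pos [576.2 -12.7  46.9] yaw 0.108 share [ 0.0005 -0.2561  0.0006] wz 0.0005 F [-0.   4.5 -0.8] M [0.73 0.02 0.46] 23.6
tip box now [48.  2.]
```

Contact is clear: force rises about 1.1 N/mm and starts at y_calc ≈ 6. With almost no Fx, the eye's middle should be near x = 48, y_calc = -11. I'll back off, dip under the ring, centre and rise slightly.

{"op": "apply_moves", "data": {"moves": [[[0,-0.02,0],[0,0,0],1],[[0,-0.03,0.02],[0,0,0],1],[[0,-0.03,0.056],[0,0,0],1],[[0,-0.03,0.056],[0,0,0],1],[[0,0,0.056],[0,0,0],1],[[0,0.03,0.056],[0,0,0],1],[[0,0.052,0.056],[0,0,0],1],[[0,0.052,0.056],[0,0,0],1],[[0,0.052,0.048],[0,0,0],1],[[0,0.052,0.036],[0,0,0],1],[[0,0.052,0.024],[0,0,0],1],[[0,0.052,0.024],[0,0,0],1]]}}

```text
clock: 13.0
eef_pos: [578.0, -25.7, 41.9]
eef_rot: [3.141, -0.001, 0.108]
wrist_force: [0.1, -0.1, -0.9]
finger_gap: 23.7
finger_force: 29.9
```

```bash
python3 -c "
from h import *
go(48,-11,54)"
```

```text
pos [578.  -25.7  41.9] yaw 0.108 share [-0.0014 -0.0003 -0.0198] wz 0.0004 F [ 0.1 -0.1 -0.9] M [-0.02 -0.    0.  ] 23.65
tip box now [ 48.4 -11.1]
```

{"op": "apply_moves", "data": {"moves": [[[0,0,-0.006],[0,0,0],1],[[0,0,-0.012],[0,0,0],1],[[0,0,-0.018],[0,0,0],1],[[0,0,-0.024],[0,0,0],1],[[0,0,-0.024],[0,0,0],1]]}}

```text
clock: 13.42
eef_pos: [577.7, -25.8, 47.3]
eef_rot: [3.142, -0.0, 0.108]
wrist_force: [-0.5, -0.7, -0.7]
finger_gap: 24.1
finger_force: 29.9
```

```bash
python3 -c "
from h import *
go(48,-11,54)"
```

```text
pos [577.7 -25.8  47.3] yaw 0.108 share [-0.0003 -0.0006  0.0019] wz 0.0003 F [-0.5 -0.7 -0.7] M [ 0.09 -0.03 -0.02] 24.1
tip box now [ 48.1 -11.2]
```

No vertical resistance up to tip 54, so it should be in the hole. I'll draw gently to confirm.

{"op": "apply_moves", "data": {"moves": [[[-0.004,0,-0.004],[0,0,0],1],[[-0.008,0,-0.008],[0,0,0],1],[[-0.012,0,-0.008],[0,0,0],1],[[-0.016,0,-0.008],[0,0,0],1],[[-0.02,0,-0.008],[0,0,0],1],[[-0.024,0,-0.008],[0,0,0],1],[[-0.028,0,-0.008],[0,0,0],1],[[-0.032,0,-0.008],[0,0,0],1],[[-0.036,0,-0.008],[0,0,0],1],[[-0.04,0,-0.008],[0,0,0],1]], "squeeze": 50}}

```text
clock: 14.25
eef_pos: [568.2, -26.8, 49.1]
eef_rot: [3.141, -0.002, 0.108]
wrist_force: [6.3, 1.3, -3.6]
finger_gap: 23.8
finger_force: 49.9
```

```bash
python3 -c "
from h import *
go(48,-11,54)"
```

```text
pos [568.2 -26.8  49.1] yaw 0.108 share [ 0.0379 -0.0007  0.0091] wz 0.0003 F [ 6.3  1.3 -3.6] M [ 0.16 -0.88  0.06] 23.81
tip box now [ 38.5 -11.2]
```

{"op": "apply_moves", "data": {"moves": [[[-0.008,0,0],[0,0,0],1],[[-0.016,0,0],[0,0,0],1],[[-0.024,0,0],[0,0,0],1],[[-0.032,0,0],[0,0,0],1],[[-0.04,0,0],[0,0,0],1],[[-0.048,0,0],[0,0,0],1],[[-0.056,0,0],[0,0,0],1],[[-0.064,0,0],[0,0,0],1],[[-0.072,0,0],[0,0,0],1],[[-0.08,0,0],[0,0,0],1],[[-0.088,0,0],[0,0,0],1],[[-0.096,0,0],[0,0,0],1]]}}

```text
clock: 15.25
eef_pos: [544.3, -29.4, 49.1]
eef_rot: [3.141, -0.002, 0.108]
wrist_force: [6.2, 0.8, -3.9]
finger_gap: 23.7
finger_force: 49.9
```

```bash
python3 -c "
from h import *
go(48,-11,54)"
```

```text
pos [544.3 -29.4  49.1] yaw 0.108 share [ 0.134  -0.0007  0.0092] wz 0.0003 F [ 6.2  0.8 -3.9] M [ 0.15 -0.86  0.03] 23.72
tip box now [ 14.5 -11.2]
```

{"op": "apply_moves", "data": {"moves": [[[-0.016,0,0],[0,0,0],1],[[-0.032,0,0],[0,0,0],1],[[-0.048,0,0],[0,0,0],1],[[-0.064,0,0],[0,0,0],1],[[-0.08,0,0],[0,0,0],1],[[-0.096,0,0],[0,0,0],1],[[-0.112,0,0],[0,0,0],1],[[-0.128,0,0],[0,0,0],1],[[-0.144,0,0],[0,0,0],1],[[-0.16,0,0],[0,0,0],1],[[-0.176,0,0],[0,0,0],1],[[-0.192,0,0],[0,0,0],1]]}}

```text
clock: 16.25
eef_pos: [496.5, -34.6, 49.1]
eef_rot: [3.141, -0.002, 0.108]
wrist_force: [6.9, 1.7, -4.4]
finger_gap: 23.7
finger_force: 50.0
```

```bash
python3 - <<'E'
from h import *
import cv2
go(48,-11,54)
im=viewer.camera("top");cv2.imwrite("pics/top3.png",im)
cv2.imwrite("pics/c3.png",cv2.resize(im[130:230,260:392],None,fx=6,fy=6,interpolation=cv2.INTER_CUBIC))
E
```

```text
pos [496.5 -34.6  49.1] yaw 0.108 share [ 0.3261 -0.0007  0.0093] wz 0.0003 F [ 6.9  1.7 -4.4] M [ 0.19 -0.87  0.04] 23.66
tip box now [-33.5 -11.3]
```

View pics/c3.png

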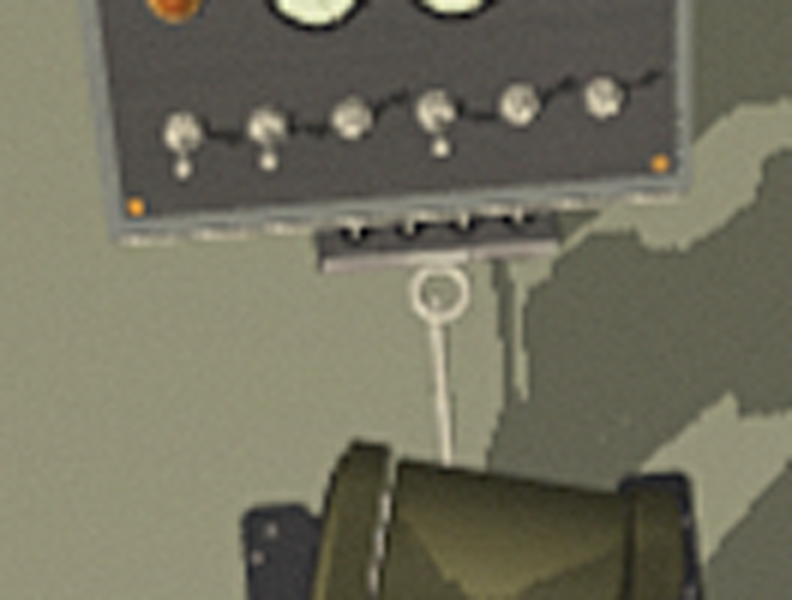

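The ring, at crop (440,293), is out from the ledge with the hook in it. I'll keep drawing, more slowly.

{"op": "apply_moves", "data": {"moves": [[[-0.008,0,0],[0,0,0],1],[[-0.016,0,0],[0,0,0],1],[[-0.024,0,0],[0,0,0],1],[[-0.032,0,0],[0,0,0],1],[[-0.04,0,0],[0,0,0],1],[[-0.044,0,0],[0,0,0],1]]}}

```text
clock: 16.8
eef_pos: [485.6, -36.0, 49.1]
eef_rot: [3.141, -0.002, 0.108]
wrist_force: [6.6, -0.1, -4.4]
finger_gap: 23.8
finger_force: 50.0
```

```bash
python3 - <<'E'
from h import *
C=lambda u,v,z: ray("top",260+u/6-.42,130+v/6-.42,z)
print("eye at picture",box(C(440,293,50)))
go(48,-11,54)
E
```

```text
eye at picture [-30.92444617 -15.38409112]
pos [485.6 -36.   49.1] yaw 0.108 share [ 0.3702 -0.0019  0.0094] wz 0.0002 F [ 6.6 -0.1 -4.4] M [-0.19 -0.88 -0.2 ] 23.8
tip box now [-44.5 -11.5]
```

{"op": "apply_moves", "data": {"moves": [[[-0.004,0,0],[0,0,0],1],[[-0.008,0,0],[0,0,0],1],[[-0.012,0,0],[0,0,0],1],[[-0.016,0,0],[0,0,0],1]]}}

```text
clock: 17.13
eef_pos: [481.8, -36.5, 49.2]
eef_rot: [3.141, -0.002, 0.108]
wrist_force: [7.1, -1.2, -4.6]
finger_gap: 23.7
finger_force: 50.0
```

{"op": "apply_moves", "data": {"moves": [[[-0.004,0,0],[0,0,0],1],[[-0.008,0,0],[0,0,0],1],[[-0.012,0,0],[0,0,0],1]]}}

```text
clock: 17.38
eef_pos: [478.8, -36.8, 49.1]
eef_rot: [3.141, -0.002, 0.108]
wrist_force: [6.3, -1.4, -4.0]
finger_gap: 23.3
finger_force: 50.0
```

{"op": "apply_moves", "data": {"moves": [[[-0.004,0,0],[0,0,0],1],[[-0.008,0,0],[0,0,0],1],[[-0.01,0,0],[0,0,0],1]]}}

```text
clock: 17.63
eef_pos: [477.3, -37.1, 49.4]
eef_rot: [3.141, -0.004, 0.108]
wrist_force: [15.3, -0.1, -8.2]
finger_gap: 24.0
finger_force: 50.0
```

Force jumped to 15 N, so it has reached the stop. I'll relieve the hook towards the hole's centre.

{"op": "apply_moves", "data": {"moves": [[[0.006,0,0],[0,0,0],1],[[0.012,0,0],[0,0,0],1],[[0.018,0,0],[0,0,0],1],[[0.022,0,0],[0,0,0],1],[[0.022,0,0],[0,0,0],1]]}}

```text
clock: 18.05
eef_pos: [481.1, -36.2, 48.9]
eef_rot: [-3.141, 0.0, 0.108]
wrist_force: [0.6, 0.1, -1.8]
finger_gap: 23.9
finger_force: 50.0
```

```bash
python3 - <<'E'
from h import *
import cv2
go(-48,-11,38)
im=viewer.camera("top");cv2.imwrite("pics/top4.png",im)
cv2.imwrite("pics/c4.png",cv2.resize(im[155:205,300:366],None,fx=12,fy=12,interpolation=cv2.INTER_CUBIC))
E
```

```text
pos [481.1 -36.2  48.9] yaw 0.108 share [ 0.0042 -0.0009  0.0723] wz 0.0004 F [ 0.6  0.1 -1.8] M [-0.04  0.03 -0.02] 23.88
tip box now [-49.  -11.2]
```

View pics/c4.png

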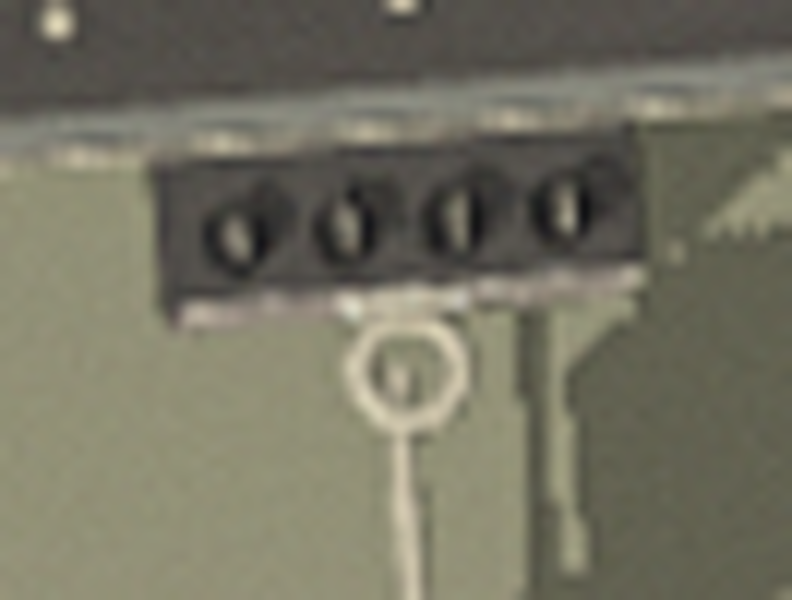

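The pack is out with its fuses showing, and the tip at (400,375) is well centred in the ring at (407,372). I'll lower it out and withdraw.

{"op": "apply_moves", "data": {"moves": [[[0,0.003,0.012],[0,0,0],1],[[0,0.003,0.028],[0,0,0],1],[[0,0.003,0.044],[0,0,0],1],[[0,0.003,0.06],[0,0,0],1],[[0,0.003,0.072],[0,0,0],1],[[0,0.003,0.072],[0,0,0],1],[[0,0.003,0.072],[0,0,0],1]]}}

```text
clock: 18.68
eef_pos: [481.1, -37.0, 30.7]
eef_rot: [-3.141, 0.0, 0.108]
wrist_force: [-0.0, -1.1, -0.7]
finger_gap: 23.9
finger_force: 50.0
```

```bash
python3 -c "
from h import *
go(-110,-11,38)"
```

```text
pos [481.1 -37.   30.7] yaw 0.108 share [-0.2434 -0.0042 -0.0003] wz 0.0003 F [-0.  -1.1 -0.7] M [ 0.02 -0.02  0.01] 23.91
tip box now [-49.1 -12. ]
```

{"op": "apply_moves", "data": {"moves": [[[-0.02,0,0],[0,0,0],1],[[-0.05,0,0],[0,0,0],1],[[-0.08,0,0],[0,0,0],1],[[-0.12,0,0],[0,0,0],1],[[-0.16,0,0],[0,0,0],1],[[-0.2,0,0],[0,0,0],1],[[-0.2,0,0],[0,0,0],1],[[-0.2,0,-0.08],[0,0,0],1],[[-0.2,0,-0.16],[0,0,0],1],[[-0.2,0,-0.24],[0,0,0],1],[[-0.2,0,-0.265],[0,0,0],1],[[-0.2,0,-0.265],[0,0,0],1]]}}

```text
clock: 19.68
eef_pos: [432.3, -42.5, 98.4]
eef_rot: [3.141, -0.003, 0.108]
wrist_force: [-0.9, -0.2, -1.4]
finger_gap: 23.9
finger_force: 50.0
```

```bash
python3 - <<'E'
from h import *
s=manip.read_state();p=s["eef_pos"];y=s["eef_rot"][2]
d=np.array([485,312.5])-p[:2]
print(p,y,(d[0]*np.cos(y)+d[1]*np.sin(y))/250,(d[0]*np.sin(y)-d[1]*np.cos(y))/250,(y+.15)/np.pi,s["wrist_force"],s["moment"])
E
```

```text
[432.2839265  -42.5234325   98.42276892] 0.1080017248587104 0.3627102694209373 -1.3890900665158241 0.0821244996749978 [-0.93278454 -0.20152617 -1.43106641] [0.00424645 0.06798267 0.02136729]
```

{"op": "apply_moves", "data": {"moves": [[[0.02,-0.1,0],[0,0,0],1],[[0.05,-0.25,0],[0,0,0],1],[[0.08,-0.4,0],[0,0,0],1],[[0.12,-0.55,0],[0,0,0],1],[[0.15,-0.68,0],[0,0,0.02],1],[[0.17,-0.8,0],[0,0,0.04],1],[[0.18,-0.9,0],[0,0,0.06],1],[[0.18,-0.95,0],[0,0,0.082],1],[[0.18,-0.95,0],[0,0,0.082],1],[[0.18,-0.95,0],[0,0,0.082],1]]}}

```text
clock: 20.52
eef_pos: [450.1, 198.5, 95.9]
eef_rot: [3.141, 0.002, -0.147]
wrist_force: [0.3, -0.7, -1.4]
finger_gap: 23.6
finger_force: 50.0
```

```bash
python3 - <<'E'
from h import *
s=manip.read_state();p=s["eef_pos"];y=s["eef_rot"][2]
d=np.array([485,312.5])-p[:2]
print(p,y,(d[0]*np.cos(y)+d[1]*np.sin(y))/250,(d[0]*np.sin(y)-d[1]*np.cos(y))/250,(p[2]-26.8)/250,(y+.15)/np.pi,s["wrist_force"],s["moment"])
E
```

```text
[450.05886589 198.52262991  95.93024138] -0.146530987960392 0.07170069577832949 -0.4714303661538508 0.2765209655152263 0.0011042208274978237 [ 0.25228806 -0.69336201 -1.37569654] [ 0.02984514  0.03556975 -0.01435045]
```

{"op": "apply_moves", "data": {"moves": [[[0.02,-0.12,0],[0,0,0],1],[[0.05,-0.27,0],[0,0,0],1],[[0.07,-0.4,0],[0,0,0],1],[[0.072,-0.47,0],[0,0,0],1],[[0.072,-0.47,0.06],[0,0,0],1],[[0.072,-0.47,0.13],[0,0,0],1],[[0.072,-0.47,0.2],[0,0,0],1],[[0.072,-0.47,0.24],[0,0,0],1],[[0.072,-0.47,0.24],[0,0,0],1],[[0.072,-0.47,0.24],[0,0,0],1]]}}

```text
clock: 21.35
eef_pos: [486.1, 311.3, 37.0]
eef_rot: [3.141, 0.001, -0.15]
wrist_force: [1.2, -0.8, -1.0]
finger_gap: 23.9
finger_force: 50.0
```

```bash
python3 - <<'E'
from h import *
import cv2
s=manip.read_state();print(s["eef_pos"],s["eef_rot"],s["wrist_force"])
b=viewer.camera("scene")[180:300,380:520]
cv2.imwrite("pics/g2.png",cv2.resize(b,None,fx=5,fy=5,interpolation=cv2.INTER_CUBIC)[:600])
E
```

```text
[486.11888513 311.31080705  37.03481138] [ 3.14102421e+00  6.82484816e-04 -1.49561707e-01] [ 1.22301103 -0.79972593 -0.97895386]
```

View pics/g2.png

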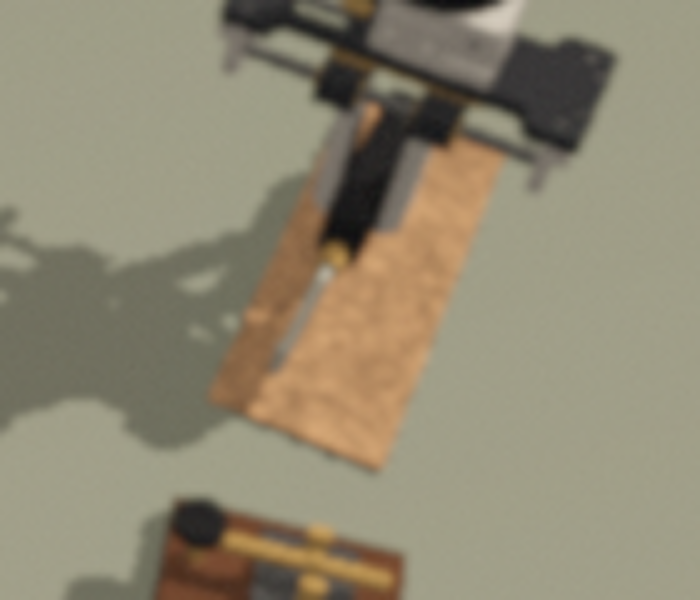

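The rod is level over the mat. I'll lower it the last 10 mm gently.

{"op": "apply_moves", "data": {"moves": [[[0,0,0.008],[0,0,0],1],[[0,0,0.016],[0,0,0],1],[[0,0,0.022],[0,0,0],1],[[0,0,0.028],[0,0,0],1],[[0,0,0.032],[0,0,0],1],[[0,0,0.036],[0,0,0],1],[[0,0,0.039],[0,0,0],1],[[0,0,0.039],[0,0,0],1]], "squeeze": 20}}

```text
clock: 22.07
eef_pos: [485.9, 312.1, 27.3]
eef_rot: [3.141, 0.0, -0.149]
wrist_force: [-0.4, 0.4, -1.5]
finger_gap: 24.3
finger_force: 20.0
```

{"op": "apply_moves", "data": {"moves": [[[0,0,0.002],[0,0,0],1],[[0,0,0.003],[0,0,0],1],[[0,0,0.003],[0,0,0],1]], "squeeze": 10}}

```text
clock: 22.32
eef_pos: [486.0, 312.1, 26.8]
eef_rot: [-3.141, -0.0, -0.15]
wrist_force: [-1.7, -0.2, 0.2]
finger_gap: 23.6
finger_force: 10.0
```

Weight is now on the mat (Fz +0.2). I'll open the fingers, then rise.

{"op": "apply_moves", "data": {"moves": [[[0,0,0],[0,0,0],0.7],[[0,0,0],[0,0,0],0.6],[[0,0,0],[0,0,0],0.5],[[0,0,0],[0,0,0],0.4],[[0,0,0],[0,0,0],0.3],[[0,0,0],[0,0,0],0.3],[[0,0,0],[0,0,0],0.3],[[0,0,0],[0,0,0],0.3]]}}

```text
clock: 22.98
eef_pos: [485.9, 312.1, 26.7]
eef_rot: [3.142, 0.0, -0.15]
wrist_force: [-0.1, 0.6, 0.4]
finger_gap: 65.5
finger_force: 0.0
```

{"op": "apply_moves", "data": {"moves": [[[0,0,-0.05],[0,0,0],0.3],[[0,0,-0.15],[0,0,0],0.3],[[0,0,-0.3],[0,0,0],0.3],[[0,0,-0.45],[0,0,0],0.3],[[-0.1,0,-0.6],[0,0,0],0.3],[[-0.3,0,-0.7],[0,0,0],0.3],[[-0.5,0,-0.7],[0,0,0],0.3],[[-0.5,0,-0.7],[0,0,0],0.3],[[-0.5,0,-0.7],[0,0,0],0.3]]}}

```text
clock: 23.73
eef_pos: [359.2, 331.4, 204.0]
eef_rot: [-3.14, -0.001, -0.147]
wrist_force: [-0.8, 0.7, 0.6]
finger_gap: 65.6
finger_force: 0.0
```

```bash
python3 - <<'E'
from h import *
import cv2
s=manip.read_state();print(s["eef_pos"],s["wrist_force"],s["finger_gap"])
a=viewer.camera("top")[40:270,160:480];b=viewer.camera("scene")[120:330,180:500]
cv2.imwrite("pics/f.png",np.hstack([cv2.resize(a,(400,288)),cv2.resize(b,(400,288))]))
E
```

```text
[359.2117958  331.40906927 203.96101927] [-0.84032665  0.6947602   0.62442117] 65.59834304351348
```

View pics/f.png

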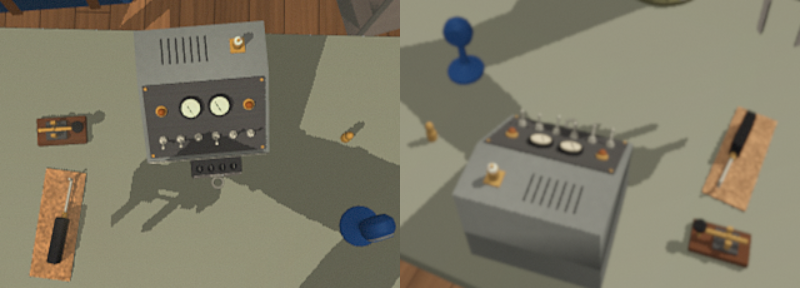

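The rod is upright on the mat, the pack is out with its fuses showing, and the bystanders haven't moved. I'm handing it in.

```bash
python3 -c "
from cell import manip
print(manip.sign_off())"
```

```text
the job is handed in; nothing more can be done
None
```

The job is handed in; no verdict came back. The pack was drawn out with the rod until the pull jumped from about 6.5 N to 15 N at its stop. The rod is unhooked and lies upright on the mat, and in the last picture the microphone, plug and key look unmoved.

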